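# Dispense marbles with the lid lever

### The arm

A 7-joint arm with a two-finger parallel gripper is mounted at the origin on the work surface; the furniture and walls round the work are solid. World frame = base frame: x ahead of the robot, y to its left, z up, the work surface at z = 0. Lengths are in m, angles in degrees, forces in N, time in s.
With the tool pointing down it reaches from about 0.425 to 0.875 m from the base axis. Payload 4.7 kg.
Tool frame: the origin (TCP) lies between the finger pads; the fingertips stand env.finger_overhang ahead of it and the grasp point (between the pads) lies 5 mm behind it (env.finger_overhang is the distance from the TCP to the fingertips, in m); z points along the fingers, y is the line along which they close (so a half turn about z gives the same grasp; the last joint's range is limited). The gripper opens to 87 mm and grips with 3 to 60 N. Pads are 19 mm wide; open, the fingers measure 117 mm over their backs; the gripper's body (75 mm by 190 mm) begins 51 mm behind the grasp point.
Start: joints at [77.527, 18.392, -4.016, 83.108, 1.295, 78.541, -3.26], TCP at [0.149, -0.633, 0.237] pointing down, gripper open.
Joint ranges: [-163.93, 163.93], [-17.29, 119.83], [-79.2, 71.16], [3.27, 140.29], [-89.18, 269.18], [5.43, 117.66], [-154.24, 154.24]. Speed limits (degrees/s): [147.25, 147.25, 180, 180, 180, 180, 180].

### API

Orientations are given as [roll, pitch, yaw] about the fixed x, y, z axes, in that order (R = Rz(yaw) Ry(pitch) Rx(roll)).
In Python, from cell import telemetry, eyes, env, models gives the robot as it stands. The module is installed in compiled form; this text tells all that it offers.
- The arm moves only by the tool drive_tool, never from a script. Its arguments are lists of equal length, an entry for each row: "angular": the turn, a rotation vector about the tool's x, y, z in rad, a list of three; "delta_pos": the shift along the tool's x, y, z in cm, a list of three; "gripper": the finger opening in cm, from 0 to 8.7. A call has 1 to 20 rows; each row shifts and turns the commanded pose from where the row before left it, along the tool's axes as they then stand; what a row does not reach is not made up. A row lasts 1/10 s, in which the tool goes at most 50 mm and 8.59 degrees, less where a joint would pass 70% of its speed; a pose out of reach is approached as far as the arm can. A call with a gripper value outside its range is refused whole. The fingers move at their own pace and stop on an object; "squeeze" is the grip in N (left out, the last holds). Time passes only in rows, so rows that do not move let the fingers close. It gives the time, the measured TCP pose, the force, the opening and the grip force at its end, in the units of the state.
- telemetry.get_obs(): the state, without advancing time (a new reading comes with each control period).
- eyes.read_camera(name): name is "scene" or "top" or "wrist"; returns a dict with "pixels" (400x640x3 uint8, red, green, blue), "mtx" (3x3 intrinsics, pixels), "origin" and "orientation" of the camera in the world. Camera axes: x right, y down, z forward; pixel columns grow to the right and rows downward; lengths in m; the calibration is good to about 2 mm. A picture is of the moment at which its call begins. There is no depth.
- env.sign_off(): hands the job in; it is judged then, once.
Trained networks look in a picture, given as the dict that the camera call returned (one of the last four; its "shot" number tells which), for a name from the list of things; names that differ only in an ending like _2 or _b are one class to them, and where a whole thing is asked for, a point or a joint stands for the part that bears it (a point fixed in the world has none). Each returns a list of dicts, best first, with "p" (0 to 1); they miss things now and then, are a little off and sometimes report something else, mostly with a low value. They report only what shows in the picture. A call takes as long as a camera call.
- models.search_frame(picture, target): "centre" ([column, row] in pixels, amid what is visible of it).
- models.cut_out(picture, target): "pixels" (400x640 bool, what is visible of it) and "centre" ([column, row] in pixels, amid what is visible of it).
The state is a dict: "time_s": time; "qpos": joint angles; "joint_velocities": joint speeds; "effort": joint torques, N m; "tool_pos": TCP position; "tool_rot": TCP orientation; "force": force on the tool from outside, world axes, zero at the start; "wrist_torque": the same for the moment, N m; "grip_width": finger opening in m; "grasp_force": force on a finger pad.
Only numpy, scipy, OpenCV 4.12 (cv2) and the standard library are available. Lean on these libraries where they do the work, as an engineer would, in place of code of your own. Each camera call takes 0.05 s, during which the arm holds its last target. There are 200 camera calls.

### The job

The wooden dispenser holds three glass marbles behind its clear hinged lid. Without gripping anything, push the red pad of its lever right down with the fingertips and keep the lid wide open until all three marbles have rolled into the tray in front, then let the lever come up slowly under your fingers so that the lid closes fully without slamming, and move away. Do not touch the lid or the marbles, and leave everything else where it stands.

Things in the scene. Friction and masses are not known exactly. Their poses are not given: they have to be found in the camera images.
- dispenser: Wooden marble dispenser on a fixed grey plinth 0 to 40 mm high (it varies); base 300 x 116 mm, 80 mm high. Origin under the base board, 180 mm from the tray's front end; x runs from tray end to hinge end, y away from the lever's side, z up. Marble channel: x = -66 to 96 mm, 42 mm wide, sloping to the tray. Lid and tab keep within y = -56 to 24 mm; open, up to 200 mm high.
- lever_pad (a point): Centre of the top of the lever's red round pad (32 mm wide, 10 mm thick). At rest: x = -98, y = -100, z = 113 mm in the dispenser's frame, its axes those of the dispenser. The face then leans 0.22 rad, higher at the tray end. Right down, at a stop, it is 50 mm lower, within 5 mm of straight below, leaning 0.22 rad the other way. Takes 3 to 5 N to move.
- lever: The spring-loaded steel lever with the red pad at its front end, on the dispenser's -y side. Origin at its pivot, 10 mm in x, -48 mm in y and 82 mm up in the dispenser's frame; the pad is 109 mm from the pivot axis. It turns 0.45 rad from rest to its stop.
- lid (a joint): Angle of the clear blue-edged lid (168 x 46 mm, hinged at the back): 0 shut, 0.74 rad wide open with the lever right down. Linked to the lever: it rises about 15 mrad for each mm the pad goes down. Slamming means closing faster than 3 rad/s, i.e. the pad rising faster than about 0.2 m/s; let go, it springs shut faster than that.
- tray (a point): Centre of the catch tray's floor, 12 mm above the origin, at x = -121 mm, y = 0 in the dispenser's frame. The felt-lined tray is 108 mm (x) by 102 mm (y) inside, with walls rising to 42 mm; a marble lying in it has its centre at about z = 22 to 28 mm.
- lid_cover: The clear lid's panel with its blue edges and front lip; origin on the hinge, 75 mm up at x = 100 mm in the dispenser's frame. Not to be touched by the robot.
- marble_blue_center (a point): Centre of the blue glass marble, 25 mm across, 20 g, loose; at the start in the dispenser's channel, in line with the two others.
- marble_red_center (a point): Centre of the red glass marble, 25 mm across, 20 g, loose; at the start in the dispenser's channel, in line with the two others.
- marble_amber_center (a point): Centre of the amber glass marble, 25 mm across, 20 g, loose; at the start in the dispenser's channel, in line with the two others.
- mug_1: Small white coffee mug, 60 x 85 x 50 mm; a bystander, loose. Origin at the centre of its underside.
- brass_weight: Brass weight with a knob, 33 mm across, 44 mm high; a bystander, loose. Origin at the centre of its underside.
- nippers: Nippers with red grips, 65 x 139 x 13 mm, lying; a bystander, loose. Origin at the centre of its underside.
- candle_1: Tea candle in a metal cup, 38 mm across, 15 mm high; a bystander, loose. Origin at the centre of its underside.
- cobalt_lump_1: Blue glass lump, 39 x 52 x 24 mm; a bystander, loose. Origin at the centre of its underside.
- marble_blue: The same marble's body; its origin is on its surface and turns with it: use the centre.
- marble_red: The same marble's body; its origin is on its surface and turns with it: use the centre.
- marble_amber: The same marble's body; its origin is on its surface and turns with it: use the centre.

How it is judged:
By the outcome, as a careful person would: the job done as asked, in the order asked, and still so for the second after the job is handed in, with the robot touching nothing.
It also fails if it takes over 38 s, if anything falls off the work surface, if the arm or the gripper's body presses on something with over 40 N, if the wrist force passes 120 N, or if a joint passes its speed limit or range.

## Working session

There is one attempt and no reset: what is moved stays moved. The work goes in short steps, Python scripts to look and compute and a tool call to move; the robot and the scene stay as the last step left them, time stands still between calls to the robot, and variables do not carry over. Pictures are saved under pics/ and viewed, at most 10 in all, crops included, and the job is handed in when it is done.

Besides the shell and the picture viewer there is one more tool, called after ">>>" as name(argument=value, ...), one argument or row to a line, values as JSON. drive_tool: Moves the arm, as the interface text tells. Its arguments: {"type":"object","properties":{"angular":{"type":"array","items":{"type":"array","items":{"type":"number"}}},"delta_pos":{"type":"array","items":{"type":"array","items":{"type":"number"}}},"gripper":{"type":"array","items":{"type":"number"}},"squeeze":{"type":"number"}},"required":["angular","delta_pos","gripper"]}

```bash
mkdir -p pics; cat > h.py <<'E'
import numpy as np, cv2
from cell import telemetry, eyes, env, models
from scipy.spatial.transform import Rotation as R
def rot(c):
    o=np.array(c["orientation"],float)
    return o if o.shape==(3,3) else (R.from_euler('xyz',o,degrees=True).as_matrix() if o.size==3 else R.from_quat(o).as_matrix())
def ray(c,px):
    d=np.linalg.inv(c["mtx"])@[px[0],px[1],1]; return np.array(c["origin"]),rot(c)@(d/np.linalg.norm(d))
def tri(rs):
    A=0;b=0
    for o,d in rs:
        P=np.eye(3)-np.outer(d,d);A=A+P;b=b+P@o
    x=np.linalg.solve(A,b); return x,[np.linalg.norm((np.eye(3)-np.outer(d,d))@(x-o)) for o,d in rs]
def proj(c,p):
    q=c["mtx"]@(rot(c).T@(np.array(p)-c["origin"])); return q[:2]/q[2]
def save(c,n): cv2.imwrite('pics/'+n,c["pixels"][:,:,::-1])
E
python3 - <<'E'
from h import *
print(env.finger_overhang, telemetry.get_obs())
for n in ["scene","top","wrist"]:
    c=eyes.read_camera(n); save(c,n+'0.png'); print(n,c["orientation"],c["origin"],c["mtx"][0])
    for t in ["lever_pad","dispenser","lever","lid_cover","marble_blue_center","marble_red_center","marble_amber_center","mug_1","brass_weight","nippers","candle_1","cobalt_lump_1"]:
        r=models.cut_out(c,t)[:1]
        print(t,[(np.round(x["centre"],1),round(x["p"],2),x["pixels"].sum()) for x in r])
E
```

```text
0.014 {'time_s': 0.0, 'qpos': array([77.52804683, 18.44019106, -4.01591258, 83.17568317,  1.29506528,
       78.5398936 , -3.25851171]), 'joint_velocities': array([-0.06434575,  0.01607017,  0.03211136,  0.09710571,  0.04038958,
        0.12095558,  0.01685232]), 'effort': array([-3.20541330e-04, -4.91287959e+01, -4.04500030e-01, -3.12523377e+01,
       -6.39862963e-02,  4.37174260e-02,  1.90245300e-04]), 'tool_pos': array([ 0.14914343, -0.63211466,  0.23544187]), 'tool_rot': array([-1.79889481e+02,  5.67781302e-03,  1.32835886e+01]), 'force': array([-0.51408295,  0.99170893, -0.49595908]), 'wrist_torque': array([0.01824411, 0.02606926, 0.02407219]), 'grasp_force': 0.0, 'grip_width': 0.0870414026820822}
scene [-120.19040044   -0.93832756   33.34377181] [ 1.01657834 -0.71836428  0.60954147] [400.24855675   0.         309.79506197]
lever_pad [(array([211.1, 230.9]), 0.55, np.int64(412))]
dispenser [(array([248.8, 268.4]), 0.76, np.int64(5916))]
lever [(array([210.9, 232.8]), 0.73, np.int64(474))]
lid_cover [(array([254.8, 258.7]), 0.77, np.int64(1579))]
marble_blue_center [(array([253.
[... 637 characters left out ...]
lue_center []
marble_red_center []
marble_amber_center [(array([199.5, 230.1]), 0.63, np.int64(152))]
mug_1 [(array([278.3, 212.9]), 0.97, np.int64(364))]
brass_weight [(array([279.3, 214.3]), 0.39, np.int64(431))]
nippers [(array([252.4, 280.2]), 0.72, np.int64(420))]
candle_1 [(array([291.6, 243.9]), 0.51, np.int64(117))]
cobalt_lump_1 [(array([199.2, 232. ]), 0.49, np.int64(143))]
wrist [ 1.65563088e+02 -5.73666128e-02 -7.67260478e+01] [ 0.21498292 -0.61608531  0.38447138] [293.54089816   0.         323.8113596 ]
lever_pad []
dispenser []
lever []
lid_cover []
marble_blue_center []
marble_red_center []
marble_amber_center []
mug_1 []
brass_weight []
nippers []
candle_1 []
cobalt_lump_1 []
```

```bash
python3 - <<'E'
import cv2
a=cv2.imread('pics/top0.png')[130:330,170:490];b=cv2.imread('pics/scene0.png')[150:350,150:400]
cv2.imwrite('pics/a.png',cv2.resize(a,(800,500),interpolation=cv2.INTER_CUBIC));cv2.imwrite('pics/b.png',cv2.resize(b,(750,600),interpolation=cv2.INTER_CUBIC))
E
```

```text
(no output)
```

View pics/a.png

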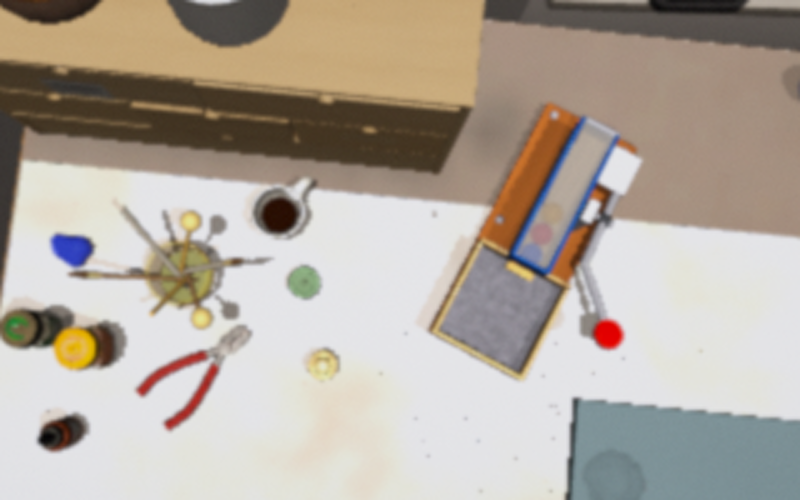

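View pics/b.png

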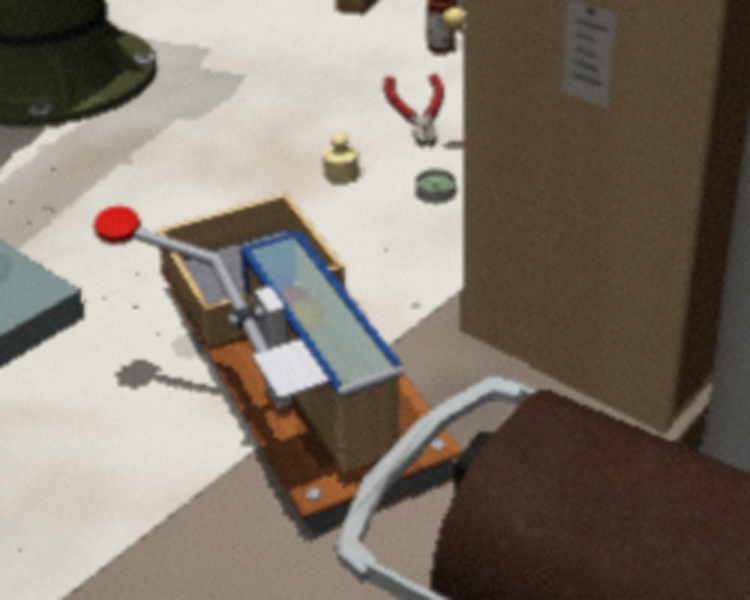

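Top view: the tray is towards the robot, with the red pad at about (413,264). Scene view: the pad is at (189,224) and the lid is shut. A teal block stands near the pad, and a brown drum stands behind the hinge end. Next I fit the dispenser's pose from known points in both views.

```bash
python3 - <<'E'
from h import *
from scipy.optimize import least_squares
c={n:eyes.read_camera(n) for n in("top","scene")}
pad={}
for n in c:
    p=c[n]["pixels"].astype(int); m=(p[...,0]>150)&(p[...,1]<70)&(p[...,2]<70)
    k,l,s,ce=cv2.connectedComponentsWithStats(m.astype(np.uint8)); i=1+np.argmax(s[1:,4]); pad[n]=ce[i]; print(n,s[i],ce[i])
X,e=tri([ray(c[n],pad[n]) for n in c]); print("pad tri",X,e)
P=np.array([(-180,-56,42),(-180,56,42),(-64,56,42),(100,-23,76),(100,23,76),(-68,-23,76),(-68,23,76)])/1e3
t=np.array([(522,376),(432,328),(483,240),(618,135),(585,117),(547,272),(515,262)])/2.5+[170,130]
s=np.array([(160,232),(285,197),(342,268),(340,385),(400,368),(243,245),(297,233)])/3+150
padl=np.array([-98,-100,113])/1e3
def T(v,p): 
    a=v[3];return np.array([[np.cos(a),-np.sin(a),0],[np.sin(a),np.cos(a),0],[0,0,1]])@p+v[:3]
def f(v):
    r=[]
    for n,o in(("top",t),("scene",s)):
        for p,q in zip(P,o): r+=list(proj(c[n],T(v,p))-q)
        r+=list(3*(proj(c[n],T(v,padl))-pad[n]))
    return np.array(r)
for a0 in(0,1,-1):
    r=least_squares(f,[.45,-.2,.02,a0],loss='soft_l1')
    v=r.x;print(r.cost,v[:3],np.degrees(v[3]),"pad",T(v,padl)); 
print(np.round(f(v).reshape(-1,2),1).tolist())
np.save('v.npy',v)
# teal block corner & top-surroundings
o,d=ray(c["top"],(170+575/2.5,130+400/2.5))
for z in(0,.05,.1): print(z,o+d*(z-o[2])/d[2])
E
```

```text
top [408 258  11  11  90] [412.64444444 263.23333333]
scene [182 219  14  10 107] [188.35514019 223.59813084]
pad tri [ 0.42484015 -0.26915171  0.12863072] [np.float64(0.0011556388160064083), np.float64(0.0011556388160065085)]
21.486451155637027 [ 0.55802456 -0.22490075  0.01684254] -26.634052845229427 pad [ 0.42559449 -0.27035709  0.12984254]
21.48645115563339 [ 0.55802456 -0.22490075  0.01684254] -26.63405341133526 pad [ 0.42559449 -0.27035709  0.12984254]
21.486451155631784 [ 0.55802456 -0.22490076  0.01684254] -26.63405414178756 pad [ 0.42559449 -0.27035709  0.12984254]
[[0.1, 2.2], [-0.6, 1.5], [-1.3, -0.9], [0.1, 0.5], [-1.8, -0.2], [0.4, 0.5], [-2.2, -3.7], [2.8, 0.1], [-1.7, -1.2], [0.4, -1.6], [0.5, -1.3], [-1.8, 2.9], [0.3, 0.5], [-1.0, 3.2], [0.6, 1.3], [0.9, -0.2]]
0 [ 0.35072313 -0.26394404  0.        ]
0.05 [ 0.353484   -0.25315044  0.05      ]
0.1 [ 0.35624487 -0.24235685  0.1       ]
```

View pics/top0.png

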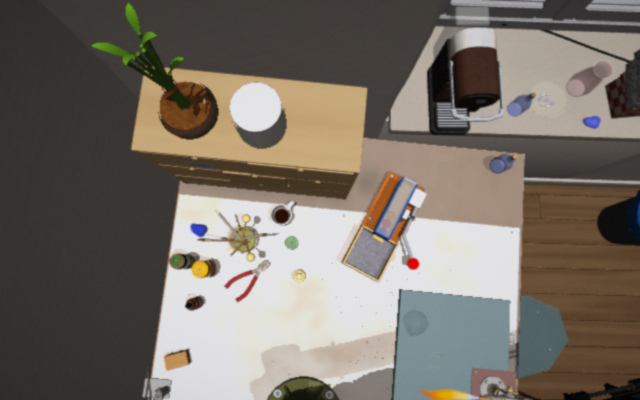

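View pics/scene0.png

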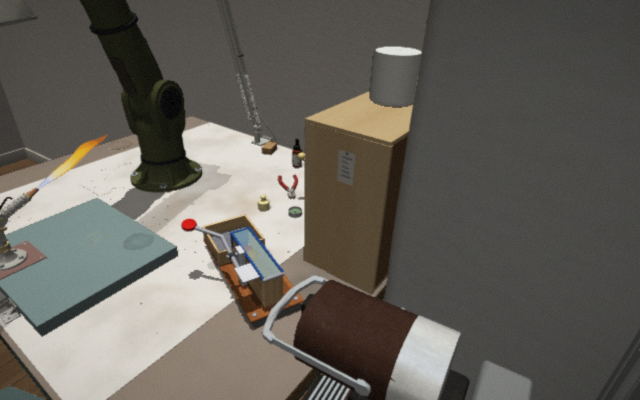

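```bash
cat > g.py <<'E'
from h import *
v=np.load('v.npy'); a=v[3]; D=R.from_euler('z',a).as_matrix()
def goal(dz,th=.25,dx=0,dy=0):
    """TCP so that tip-face centre is dz (m) above resting pad centre"""
    x=D@[0,1,0]; z=np.array([0,0,-1.]); y=np.cross(z,x)
    G=np.c_[x,y,z]@R.from_euler('y',th).as_matrix()
    tip=np.array([.425,-.2695,.1290])+D@[dx,dy,0]+[0,0,dz]
    return tip-G[:,2]*env.finger_overhang,G
def rel(p,G,frm=None):
    s=telemetry.get_obs(); p0=s["tool_pos"];G0=R.from_euler('xyz',s["tool_rot"],degrees=True).as_matrix()
    print("dpos cm (tool)",np.round(G0.T@(p-p0)*100,2),"rotvec",np.round(R.from_matrix(G0.T@G).as_rotvec(),3),"F",np.round(s["force"],1),"t",s["time_s"])
E
python3 - <<'E'
from g import *
p,G=goal(.05); print(p); rel(p,G); print("world down in tool",G.T@[0,0,-1])
E
```

```text
[ 0.42344728 -0.27259612  0.19256477]
dpos cm (tool) [ 34.95 -28.74   4.4 ] rotvec [ 0.109  0.234 -0.869] F [-0.4 -0.5 -0.4] t 2.05
world down in tool [-0.24740396  0.          0.96891242]
```

Both views show the straight path to the pad is clear. The teal block is low, and the torch is well off the path.

>>> drive_tool(
  delta_pos=[
    [2.5,-2.05,0.15],
    [2.5,-2.05,0.15],
    [2.5,-2.05,0.15],
    [2.5,-2.05,0.15],
    [2.5,-2.05,0.15],
    [2.5,-2.05,0.15],
    [2.5,-2.05,0.15],
    [2.5,-2.05,0.15],
    [2.5,-2.05,0.15],
    [2.5,-2.05,0.15],
    [2.5,-2.05,0.15],
    [2.5,-2.05,0.15],
    [2.5,-2.05,0.15],
    [2.5,-2.05,0.15],
  ],
  angular=[
    [0,0,0],
    [0,0,0],
    [0,0,0],
    [0,0,0],
    [0,0,0],
    [0,0,0],
    [0,0,0],
    [0,0,0],
    [0,0,0],
    [0,0,0],
    [0,0,0],
    [0,0,0],
    [0,0,0],
    [0,0,0],
  ],
  gripper=[0,0,0,0,0,0,0,0,0,0,0,0,0,0],
)

```text
time_s: 3.45
tool_pos: [0.4247, -0.2718, 0.2158]
tool_rot: [180.0, -0.0, 13.3]
force: [-0.5, -0.4, 0.2]
grip_width: 0.0003
grasp_force: 0.0
```

>>> drive_tool(
  delta_pos=[
    [0,0,0],
    [0,0,0],
    [0,0,0],
    [0,0,0],
    [0,0,0],
    [0,0,0],
    [0,0,0],
    [0,0,0],
    [0,0,0],
    [0,0,0],
    [0,0,0],
  ],
  angular=[
    [0.011,0.0234,-0.087],
    [0.011,0.0234,-0.087],
    [0.011,0.0234,-0.087],
    [0.011,0.0234,-0.087],
    [0.011,0.0234,-0.087],
    [0.011,0.0234,-0.087],
    [0.011,0.0234,-0.087],
    [0.011,0.0234,-0.087],
    [0.011,0.0234,-0.087],
    [0.011,0.0234,-0.087],
    [0,0,0],
  ],
  gripper=[0,0,0,0,0,0,0,0,0,0,0],
)

```text
time_s: 4.55
tool_pos: [0.4236, -0.2738, 0.2153]
tool_rot: [-180.0, -14.3, 63.3]
force: [-0.1, -0.1, -0.0]
grip_width: 0.0006
grasp_force: 0.0
```

```bash
python3 - <<'E'
from g import *
rel(*goal(.015)); s=telemetry.get_obs(); print(s["qpos"],s["tool_pos"],s["grip_width"])
c=eyes.read_camera("wrist"); save(c,"w1.png")
p=c["pixels"].astype(int); m=(p[...,0]>130)&(p[...,1]<70)&(p[...,2]<70)
k,l,st,ce=cv2.connectedComponentsWithStats(m.astype(np.uint8)); i=1+np.argmax(st[1:,4]); print(st[i],ce[i],proj(c,[.425,-.2695,.129]))
o,d=ray(c,ce[i]); print(o+d*(.129-o[2])/d[2])
E
```

```text
dpos cm (tool) [-1.34 -0.06  5.62] rotvec [-0.001 -0.    -0.001] F [-0.1 -0.1 -0. ] t 4.55
[ 59.30367817   4.87259183 -20.69140201 103.17940904 -12.69786493
  75.67511133  15.47905222] [ 0.4236349  -0.27377198  0.21531295] 0.0005588598900912948
[314 214  22   5  78] [324.37179487 216.        ] [323.74099123 230.92805076]
[ 0.43110078 -0.2585395   0.129     ]
```

View pics/w1.png

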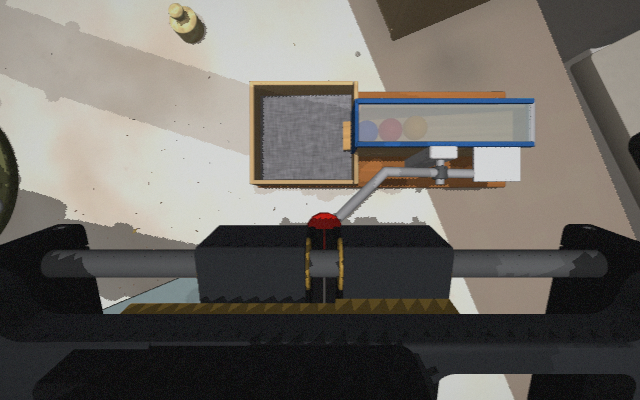

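The wrist view shows the fingers centred on the red pad at about (324,218). The tray is at (305,133), and the three marbles are behind the shut lid at (370–415,130).

>>> drive_tool(
  delta_pos=[
    [-0.27,0,1.12],
    [-0.27,0,1.12],
    [-0.27,0,1.12],
    [-0.27,0,1.12],
    [-0.27,0,1.12],
    [0,0,0],
  ],
  angular=[
    [0,0,0],
    [0,0,0],
    [0,0,0],
    [0,0,0],
    [0,0,0],
    [0,0,0],
  ],
  gripper=[0,0,0,0,0,0],
)

```text
time_s: 5.2
tool_pos: [0.4233, -0.2713, 0.1558]
tool_rot: [-179.8, -14.4, 63.3]
force: [0.4, -0.3, 0.2]
grip_width: 0.0004
grasp_force: 0.0
```

>>> drive_tool(
  delta_pos=[
    [-0.075,0,0.29],
    [-0.075,0,0.29],
    [-0.075,0,0.29],
    [-0.075,0,0.29],
    [-0.075,0,0.29],
    [-0.075,0,0.29],
    [-0.075,0,0.29],
    [0,0,0],
  ],
  angular=[
    [0,0,0],
    [0,0,0],
    [0,0,0],
    [0,0,0],
    [0,0,0],
    [0,0,0],
    [0,0,0],
    [0,0,0],
  ],
  gripper=[0,0,0,0,0,0,0,0],
)

```text
time_s: 6.0
tool_pos: [0.4242, -0.2722, 0.1366]
tool_rot: [-180.0, -14.3, 63.4]
force: [-1.5, -0.1, 3.3]
grip_width: 0.0005
grasp_force: 1.4
```

>>> drive_tool(
  delta_pos=[
    [-0.075,0,0.29],
    [-0.075,0,0.29],
    [-0.075,0,0.29],
    [-0.075,0,0.29],
    [-0.075,0,0.29],
    [-0.075,0,0.29],
    [-0.075,0,0.29],
    [-0.075,0,0.29],
    [-0.075,0,0.29],
    [-0.075,0,0.29],
    [-0.075,0,0.29],
  ],
  angular=[
    [0,0,0],
    [0,0,0],
    [0,0,0],
    [0,0,0],
    [0,0,0],
    [0,0,0],
    [0,0,0],
    [0,0,0],
    [0,0,0],
    [0,0,0],
    [0,0,0],
  ],
  gripper=[0,0,0,0,0,0,0,0,0,0,0],
)

```text
time_s: 7.1
tool_pos: [0.4245, -0.2724, 0.1039]
tool_rot: [-180.0, -14.3, 63.4]
force: [-1.5, 1.4, 3.7]
grip_width: 0.0001
grasp_force: 2.0
```

>>> drive_tool(
  delta_pos=[
    [-0.05,0,0.19],
    [-0.05,0,0.19],
    [0,0,0],
  ],
  angular=[
    [0,0,0],
    [0,0,0],
    [0,0,0],
  ],
  gripper=[0,0,0],
)

```text
time_s: 7.4
tool_pos: [0.4247, -0.2725, 0.1001]
tool_rot: [180.0, -14.3, 63.4]
force: [-0.0, 1.2, 3.5]
grip_width: 0.0006
grasp_force: 1.9
```

>>> drive_tool(
  delta_pos=[
    [-0.025,0,0.1],
    [-0.025,0,0.1],
    [0,0,0],
  ],
  angular=[
    [0,0,0],
    [0,0,0],
    [0,0,0],
  ],
  gripper=[0,0,0],
)

```text
time_s: 7.7
tool_pos: [0.4247, -0.2725, 0.0982]
tool_rot: [180.0, -14.3, 63.4]
force: [0.4, 1.2, 3.6]
grip_width: 0.0005
grasp_force: 1.9
```

>>> drive_tool(
  delta_pos=[
    [-0.025,0,0.1],
    [-0.025,0,0.1],
    [0,0,0],
  ],
  angular=[
    [0,0,0],
    [0,0,0],
    [0,0,0],
  ],
  gripper=[0,0,0],
)

```text
time_s: 8.0
tool_pos: [0.425, -0.2726, 0.0968]
tool_rot: [179.9, -14.3, 63.4]
force: [-0.1, 0.7, 8.1]
grip_width: 0.0007
grasp_force: 3.8
```

```bash
python3 - <<'E'
from g import *
c=eyes.read_camera("wrist"); save(c,"w2.png"); print(telemetry.get_obs()["force"])
E
```

```text
[1.41070298 0.8940305  8.32043186]
```

View pics/w2.png

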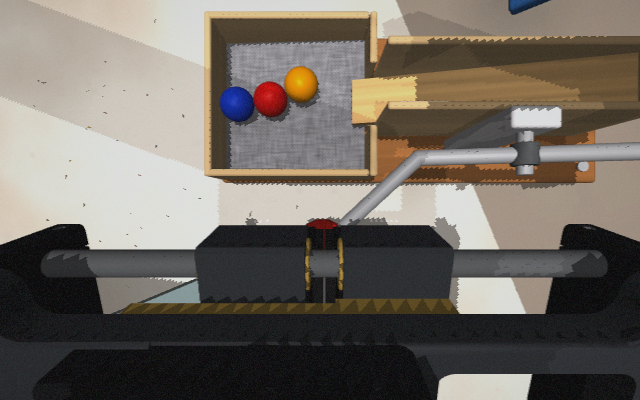

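All three marbles lie in the tray (blue 237,104; red 270,99; amber 301,83), the chute is empty, and the force rise shows the lever at its stop. I'll press 1 mm more, hold, then let it up slowly.

>>> drive_tool(
  delta_pos=[
    [-0.025,0,0.1],
    [0,0,0],
    [0,0,0],
    [0,0,0],
    [0,0,0],
    [0,0,0],
    [0.025,0,-0.1],
    [0.05,0,-0.19],
    [0.05,0,-0.19],
    [0.05,0,-0.19],
    [0.05,0,-0.19],
    [0.05,0,-0.19],
    [0.05,0,-0.19],
    [0.05,0,-0.19],
    [0.05,0,-0.19],
    [0.05,0,-0.19],
    [0.05,0,-0.19],
    [0.05,0,-0.19],
    [0.05,0,-0.19],
    [0.05,0,-0.19],
  ],
  angular=[
    [0,0,0],
    [0,0,0],
    [0,0,0],
    [0,0,0],
    [0,0,0],
    [0,0,0],
    [0,0,0],
    [0,0,0],
    [0,0,0],
    [0,0,0],
    [0,0,0],
    [0,0,0],
    [0,0,0],
    [0,0,0],
    [0,0,0],
    [0,0,0],
    [0,0,0],
    [0,0,0],
    [0,0,0],
    [0,0,0],
  ],
  gripper=[0,0,0,0,0,0,0,0,0,0,0,0,0,0,0,0,0,0,0,0],
)

```text
time_s: 10.05
tool_pos: [0.4242, -0.2722, 0.1216]
tool_rot: [-180.0, -14.3, 63.4]
force: [-1.5, 0.7, 3.6]
grip_width: 0.0003
grasp_force: 1.5
```

>>> drive_tool(
  delta_pos=[
    [0.05,0,-0.19],
    [0.05,0,-0.19],
    [0.05,0,-0.19],
    [0.05,0,-0.19],
    [0.05,0,-0.19],
    [0.05,0,-0.19],
    [0.05,0,-0.19],
    [0.05,0,-0.19],
    [0.05,0,-0.19],
    [0.05,0,-0.19],
    [0.05,0,-0.19],
    [0.05,0,-0.19],
    [0.05,0,-0.19],
    [0.05,0,-0.19],
    [0.05,0,-0.19],
    [0.05,0,-0.19],
    [0.05,0,-0.19],
    [0.05,0,-0.19],
    [0.05,0,-0.19],
    [0.05,0,-0.19],
  ],
  angular=[
    [0,0,0],
    [0,0,0],
    [0,0,0],
    [0,0,0],
    [0,0,0],
    [0,0,0],
    [0,0,0],
    [0,0,0],
    [0,0,0],
    [0,0,0],
    [0,0,0],
    [0,0,0],
    [0,0,0],
    [0,0,0],
    [0,0,0],
    [0,0,0],
    [0,0,0],
    [0,0,0],
    [0,0,0],
    [0,0,0],
  ],
  gripper=[0,0,0,0,0,0,0,0,0,0,0,0,0,0,0,0,0,0,0,0],
)

```text
time_s: 12.05
tool_pos: [0.4244, -0.2719, 0.161]
tool_rot: [-180.0, -14.3, 63.4]
force: [-0.2, -0.2, -0.5]
grip_width: 0.0001
grasp_force: 0.0
```

Contact is lost and the lever is up, so I'll move away and check.

>>> drive_tool(
  delta_pos=[
    [0.2,0,-1],
    [0.2,0,-1.5],
    [0.2,0,-1.5],
    [0.2,0,-1.5],
    [0.2,0,-1.5],
    [0.2,0,-1.5],
    [0,0,0],
    [0,0,0],
    [0,0,0],
    [0,0,0],
  ],
  angular=[
    [0,0,0],
    [0,0,0],
    [0,0,0],
    [0,0,0],
    [0,0,0],
    [0,0,0],
    [0,0,0],
    [0,0,0],
    [0,0,0],
    [0,0,0],
  ],
  gripper=[0,0,0,0,0,0,0,0,0,0],
)

```text
time_s: 13.05
tool_pos: [0.42, -0.28, 0.2453]
tool_rot: [-179.9, -14.4, 63.4]
force: [0.3, -0.1, -0.2]
grip_width: 0.0007
grasp_force: 0.0
```

```bash
python3 - <<'E'
from g import *
c=eyes.read_camera("wrist"); save(c,"w3.png"); s=eyes.read_camera("scene"); b=s["pixels"][150:350,150:400,::-1]
w=cv2.resize(c["pixels"][:200,:,::-1],(800,250)); b=cv2.resize(b,(438,350)); o=np.zeros((600,800,3),np.uint8); o[:250]=w; o[250:,:438]=b; cv2.imwrite('pics/f.png',o)
E
```

```text
(no output)
```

View pics/f.png

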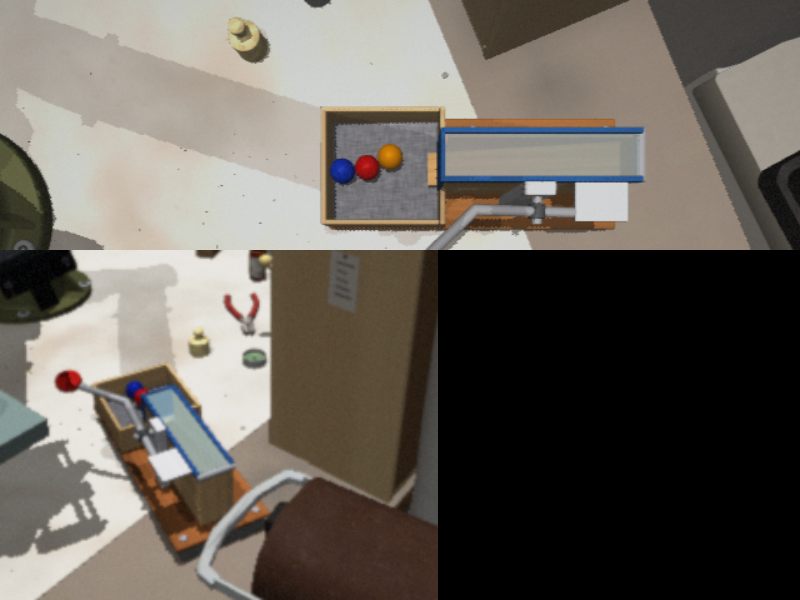

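The picture shows the three marbles in the tray (wrist half, about 340–390,160). The lid is shut flat, the lever is up, and the robot is clear.

```bash
python3 -c "
from cell import env
print(env.sign_off())"
```

```text
the job is handed in; nothing more can be done
None
```

All three marbles are in the tray, the lid was let down slowly and is fully shut, and the arm is clear; I handed the job in at about 13 s on the robot's clock.

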